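# Free the pawl and lower the ratchet hand rest

## Task

The ratchet hand rest beside the lap stands raised. With the fingertips, press down the tail of its rocker pawl until the pawl tips over and stays free, push the arm down past its teeth until it lies level on its rubber stop, then press the pawl's nose down so that its ball end sits fully in the teeth again. Only press and push: do not lift the arm, and leave the loose things around it alone.

Things in the scene. Friction and masses are not known exactly. Their poses are not given: they have to be found in the camera images.
- ratchet_rest: Ratchet hand rest fixed to the bench: grey base plate 285x80x10 mm (x -135 to +150 mm), cheek plates, raised steel arm with toothed hub, dark steel rocker pawl on top. Origin on the bench right below the arm's hinge. x: level, the way the arm reaches (roughly world -y, the robot's right); y: level, along both hinge axes (roughly away from the robot); z: up. It cannot move.
- rest_hinge (a point): The arm's hinge axis at mid width, 50 mm above the bench (axes as ratchet_rest). The hub round it has six saw teeth, 20 degrees (0.349 rad) apart, root radius 35 mm, tip radius 42 mm.
- rest_pad (a point): Centre of the top face of the wooden hand rest at the arm's end (40 mm along the arm, 66 mm across, 16 mm thick, on a 14 mm square steel bar): 140 mm along the arm from the hinge, 21 mm above its centre line. Site x points outwards along the arm, z out of the top face; arm level: 71 mm above the bench.
- rest_arm (a joint): Arm angle, rad: 0 = level on its rubber stop, positive = raised (starts 0.69 to 0.77, upper stop 1.2). With the pawl in the teeth it can sink no lower than about 0.6. Hinge friction (0.4 N m) holds it where it is left; with the pawl free, pushing the hand rest down takes 1 to 4 N.
- pawl (a joint): Rocker pawl angle, rad: 0 = ball end home between two teeth (start), positive = tail down, nose lifted, 0.48 = end stop, free. The ball end clears the tooth tips above 0.12. A steel throw-over weight (roll 24 mm thick, 50 mm wide, top 46 mm above the hinge) makes it fall away from 0.21 to the side it is on and stay there. Hinge: x = -58 mm in the device frame, 85 mm above the bench.
- pawl_tail (a point): Centre of the top of the ribbed thumb pad (28x24 mm) on the pawl's tail, the end away from the arm, 62 mm behind the pawl's hinge and 25 mm above it when engaged (110 mm above the bench). Pressing it down frees the pawl: 31 mm of travel to the stop, under 5 N; past half way it falls on by itself.
- pawl_nose (a point): Centre of the top of the like ribbed pad (28x24 mm) on the pawl's nose, above its ball end and the hub, 54 mm ahead of the pawl's hinge and 25 mm above it when engaged (110 mm above the bench; about 22 mm higher when free). Pressing it down about 22 mm puts the ball end home in the teeth, under 3 N; past half way it falls on by itself.
- cork: Bystander: tapered cork, 24 mm across, 20 mm high, standing on the bench, loose beside the hand rest; origin at the centre of its underside. To be left alone.
- hex_nut1: Bystander: steel hexagon nut, 22 mm across, 8 mm high, lying flat, loose beside the hand rest; origin at the centre of its underside. To be left alone.
- rough_stone: Bystander: brown rough stone, 34x45x28 mm, loose beside the hand rest; origin at the centre of its underside. To be left alone.
- screwdriver: Bystander: screwdriver with yellow handle, 160 mm long, 24 mm high, lying on the bench, loose beside the hand rest; origin at the centre of its underside. To be left alone.
- dressing_stick: Bystander: grey abrasive dressing stick, 18x52x18 mm, lying on the bench, loose beside the hand rest; origin at the centre of its underside. To be left alone.

How it is judged:
By the outcome, as a careful person would: the job done as asked, in the order asked, and still so for the second after the job is handed in, with the robot touching nothing.
It also fails if it takes over 48 s, if anything falls off the work surface, if the arm or the gripper's body presses on something with over 40 N, if the wrist force passes 120 N, or if a joint passes its speed limit or range.

## Robot

A 6-joint arm with a two-finger parallel gripper is mounted at the origin on a cart in front of the work surface, level with it; the furniture and walls round the work are solid. World frame = base frame: x ahead of the robot, y to its left, z up, the work surface at z = 0. Lengths are in mm, angles in rad, forces in N, time in s.
With the tool pointing down it reaches from about 300 to 775 mm from the base axis. Payload 14.6 kg.
Tool frame: the origin (TCP) lies on the centre line of the jaws, within the pads' length; the fingertips stand ahead of it and the grasp point (between the pads) is the TCP (manip.tip_reach is the z of the fingertips in the tool frame, in mm); z points along the fingers, y is the direction in which the jaws open and shut (so a half turn about z gives the same grasp; the last joint's range is limited). The gripper opens to 94 mm and grips with 3 to 60 N. Pads are 16 mm wide; open, the fingers measure 119 mm over their backs; the gripper's body (75 mm by 177 mm) begins 78 mm behind the grasp point.
Start: joints at [-0.067, 0.3, 1.521, -0, 1.321, -0.067], TCP at [549.99, -0.002, 224.446] pointing down, gripper open.
Joint ranges: [-3.03, 3.03], [-0.79, 2.21], [0.23, 2.52], [-1.04, 4.18], [0, 3.07], [-2.55, 2.55]. Speed limits (rad/s): [2.22, 2.22, 2.57, 3.14, 3.14, 3.14].

## Interface

Orientations are given as [roll, pitch, yaw] about the fixed x, y, z axes, in that order (R = Rz(yaw) Ry(pitch) Rx(roll)).
In Python, from cell import manip, camera, search_frame, masks_of, tip_of gives the robot as it stands.
- The arm moves only by the tool send_rows, never from a script. Its argument "plan" is a list of rows, each an object with "travel": the shift along the tool's x, y, z in mm, a list of three; "delta_rot": the turn, a rotation vector about the tool's x, y, z in degrees, a list of three; "fingers": the gripper's target within -1 to 1 (shut at 1, half-way at 0, fully open at -1). In form: [{"travel": [dx, dy, dz], "delta_rot": [wx, wy, wz], "fingers": fingers}, ...]. A call has 1 to 20 rows; each row shifts and turns the commanded pose from where the row before left it, along the tool's axes as they then stand; what a row does not reach is not made up. A row lasts 1/8 s, in which the tool goes at most 62.5 mm and 10.7 degrees, less where a joint would pass 70% of its speed; a pose out of reach is approached as far as the arm can. A call is refused whole if a number of a shift passes 62.5 or a number of a turn 10.7, either way. A call with a gripper value outside its range is refused whole. The fingers move at their own pace and stop on an object; "grip_force" is the grip in N (left out, the last holds). Time passes only in rows, so rows that do not move let the fingers close. It gives the time, the measured TCP pose, the force and the opening at its end, in the units of the state.
- manip.read_state(): the state, without advancing time (a new reading comes with each control period).
- camera(name): name is "scene" or "side" or "wrist"; returns a dict with "color" (384x512x3 uint8, red, green, blue), "z_map" (384x512 float32, mm along the optical axis (not along the pixel's ray), 0 where there is no reading), "fov_y" (degrees; the focal length in pixels is half the picture's height over the tangent of half this angle, whatever the lens; pixels are square), "cx", "cy" (the principal point, pixels), "world_from_camera" (4x4, takes a point from camera to world coordinates); the wrist camera has in their place "tool_from_camera" (4x4, takes a point from camera to tool coordinates, whose origin is the TCP and whose axes are the flange's). Camera axes: x right, y up, looking along -z (the intrinsics and any distortion apply to the point x, -y, -z); pixel columns grow to the right and rows downward; lengths in mm; the calibration is good to about 2 mm. The wrist camera is an equidistant fisheye: a pixel r from the principal point sees the ray r / f radians off the axis. A picture is of the moment at which its call begins: read the wrist's pose just before it.
- manip.sign_off(): hands the job in, once; it reports no verdict.
Trained networks look in the newest picture that a camera, given by its name, has taken for a name from the list of things; names that differ only in an ending like _2 or _b are one class to them, and where a whole thing is asked for, a point or a joint stands for the part that bears it (a point fixed in the world has none). Each returns a list of dicts, best first, with "confidence" (0 to 1); they miss things now and then, are a little off and sometimes report something else, mostly with a low value. They report only what shows in the picture. A call takes as long as a camera call.
- search_frame(name, camera): "at" ([x, y, z] in mm, in the coordinates of the camera as it stood for that picture, good to about 4 mm: the middle of the surface that is visible of it).
- masks_of(name, camera): "region" (384x512 bool, what is visible of it).
- tip_of(name, camera): "at" ([x, y, z] in mm, in the coordinates of the camera as it stood for that picture, good to about 4 mm: a listed point, or the origin of a listed thing).
The state is a dict: "clock": time; "joints": joint angles; "qd": joint speeds; "effort": joint torques, N m; "eef_pos": TCP position; "eef_rot": TCP orientation; "wrist_force": force on the tool from outside, world axes, zero at the start; "moment": the same for the moment, N m; "finger_gap": finger opening in mm.
Only numpy, scipy, OpenCV 4.12 (cv2) and the standard library are available. Lean on these libraries where they do the work, as an engineer would, in place of code of your own. Each camera call takes 0.05 s, during which the arm holds its last target. There are 200 camera calls.

## Working session

There is one attempt and no reset: what is moved stays moved. The work goes in short steps, Python scripts to look and compute and a tool call to move; the robot and the scene stay as the last step left them, time stands still between calls to the robot, and variables do not carry over. Pictures are saved under pics/ and viewed, about 8 in all and at most 12, crops included, and the job is handed in when it is done.

Besides the shell and the picture viewer there is one more tool, called by a JSON object that holds its "api" and its "payload". send_rows: Moves the arm, as the interface text tells. Its arguments: {"type":"object","properties":{"plan":{"type":"array"},"grip_force":{"type":"number"}},"required":["plan"]}

```bash
mkdir -p pics; cat > h.py <<'E'
import numpy as np, cv2
from cell import manip, camera, search_frame, masks_of, tip_of
def w(c,p): return (np.array(c["world_from_camera"])@np.r_[p,1])[:3]
def save(c,n,s=1.5): cv2.imwrite("pics/"+n, cv2.resize(c["color"][:,:,::-1],None,fx=s,fy=s))
E
python3 - <<'E'
from h import *
s=manip.read_state(); print({k:np.round(v,3) for k,v in s.items()}, manip.tip_reach)
ims=[]
for cam in("scene","side"):
    c=camera(cam); ims.append(c["color"])
    for n in("ratchet_rest","rest_hinge","rest_pad","pawl_tail","pawl_nose","cork","hex_nut1","rough_stone","screwdriver","dressing_stick"):
        print(cam,n,[(np.round(w(c,d["at"])).tolist(),round(d["confidence"],2)) for d in tip_of(n,cam)[:2]])
    save(c,cam+"0.png")
E
```

```text
{'clock': np.float64(0.0), 'joints': array([-0.067,  0.3  ,  1.522,  0.   ,  1.321, -0.067]), 'qd': array([ 0.001, -0.002, -0.   , -0.002,  0.   ,  0.   ]), 'effort': array([-2.0000e-03, -5.3181e+01, -3.5274e+01,  7.1000e-02,  2.4000e-02,
       -0.0000e+00]), 'eef_pos': array([5.49761e+02, 2.30000e-02, 2.23875e+02]), 'eef_rot': array([-3.14 , -0.   ,  1.571]), 'wrist_force': array([ 0.682, -0.634,  0.637]), 'moment': array([0.002, 0.027, 0.031]), 'finger_gap': np.float64(93.948)} 19.0
scene ratchet_rest [([579.0, -88.0, 3.0], 0.76), ([601.0, 29.0, 107.0], 0.17)]
scene rest_hinge []
scene rest_pad [([557.0, -181.0, 158.0], 0.77)]
scene pawl_tail [([598.0, 30.0, 106.0], 0.71), ([488.0, -72.0, -5.0], 0.16)]
scene pawl_nose [([579.0, -82.0, 108.0], 0.6)]
scene cork [([511.0, 3.0, -2.0], 0.66)]
scene hex_nut1 [([486.0, -136.0, -2.0], 0.53), ([574.0, -93.0, 49.0], 0.21)]
scene rough_stone [([681.0, -27.0, -0.0], 0.58), ([557.0, -179.0, 158.0], 0.48)]
scene screwdriver [([673.0, -154.0, -1.0], 0.54)]
scene dressing_stick [([489.0, -71.0, -4.0], 0.52)]
side ratchet_rest [([577.0, -90.0, 1.0], 0.72), ([576.0, -84.0, 110.0], 0.17)]
side rest_hinge [([577.0, -93.0, 55.0], 0.98)]
side rest_pad [([556.0, -184.0, 155.0], 0.65), ([489.0, -135.0, -1.0], 0.48)]
side pawl_tail [([602.0, 22.0, 107.0], 0.58)]
side pawl_nose [([577.0, -85.0, 113.0], 0.9), ([512.0, 4.0, 2.0], 0.18)]
side cork [([511.0, 2.0, 4.0], 0.61)]
side hex_nut1 [([487.0, -137.0, 0.0], 0.41)]
side rough_stone [([681.0, -29.0, 3.0], 0.77)]
side screwdriver [([668.0, -161.0, -1.0], 0.58)]
side dressing_stick [([488.0, -69.0, 2.0], 0.59)]
```

View pics/scene0.png

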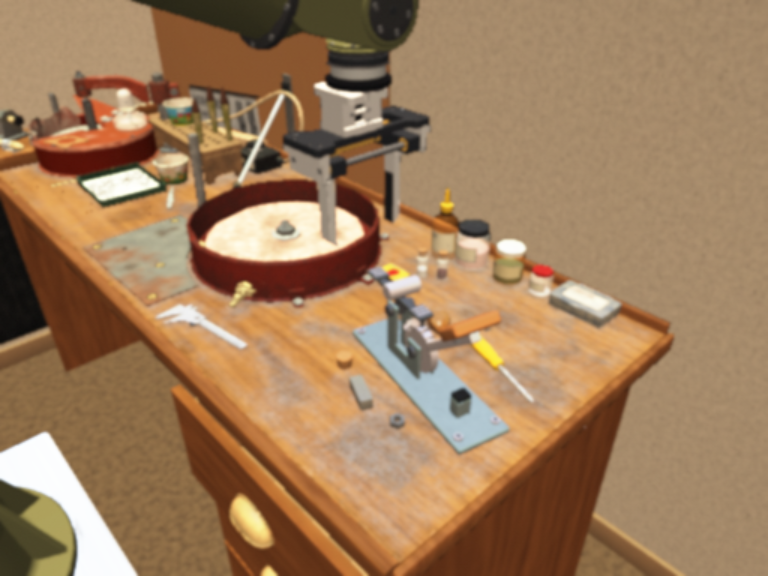

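View pics/side0.png

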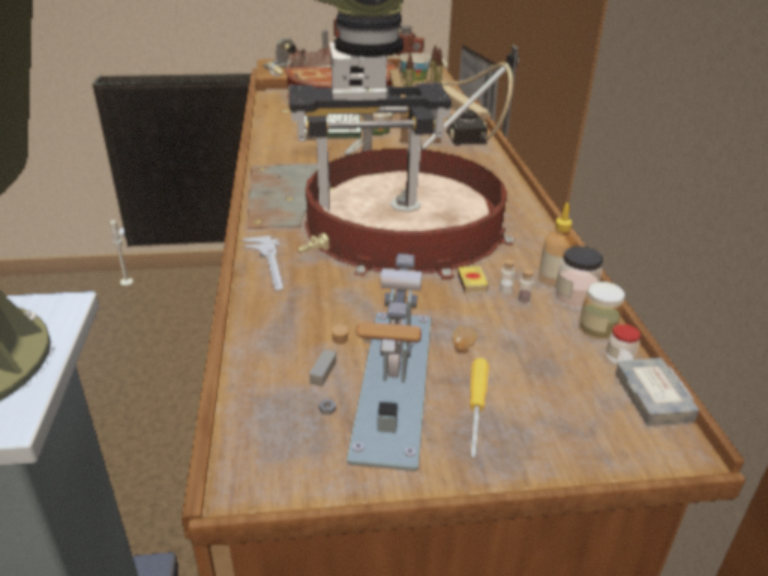

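The scene view shows the raised rest with its arm reaching to the right, and the side view shows the pads at about (405,262) and (395,350). The detections agree with each other: tail ≈ (600,28,110), nose ≈ (578,-86,110), hinge (577,-90). The device x axis is ≈ (-0.195,-0.98). I'll close the fingers, align them and hover over the tail.

{"api": "send_rows", "payload": {"plan": [{"travel": [7,13,12],"delta_rot": [0,0,0],"fingers": 1},{"travel": [7,13,15],"delta_rot": [0,0,0],"fingers": 1},{"travel": [7,12,15],"delta_rot": [0,0,0],"fingers": 1},{"travel": [6,12,15],"delta_rot": [0,0,0],"fingers": 1},{"travel": [0,0,10],"delta_rot": [0,0,5.5],"fingers": 1},{"travel": [0,0,0],"delta_rot": [0,0,5.5],"fingers": 1},{"travel": [0,0,0],"delta_rot": [0,0,0],"fingers": 1},{"travel": [0,0,0],"delta_rot": [0,0,0],"fingers": 1}], "grip_force": 20}}

```text
clock: 2.1
eef_pos: [600.0, 27.0, 157.6]
eef_rot: [3.141, -0.0, 1.381]
wrist_force: [0.0, 0.8, -0.3]
finger_gap: 17.3
```

```bash
cat > look.py <<'E'
import sys
from h import *
s=manip.read_state(); print({k:np.round(s[k],2).tolist() for k in("clock","eef_pos","eef_rot","wrist_force","finger_gap")})
im=[]
for cam in("scene","side"):
    c=camera(cam); im.append(c["color"][150:330,150:400])
    for n in("rest_pad","pawl_tail","pawl_nose"):
        print(cam,n,[(np.round(w(c,d["at"])).tolist(),round(d["confidence"],2)) for d in tip_of(n,cam)[:1]])
cv2.imwrite("pics/"+sys.argv[1],cv2.resize(np.hstack(im)[:,:,::-1],None,fx=1.6,fy=1.6,interpolation=2))
E
python3 look.py a.png
```

```text
{'clock': 2.1, 'eef_pos': [600.05, 26.98, 157.59], 'eef_rot': [3.14, -0.0, 1.38], 'wrist_force': [0.01, 0.8, -0.28], 'finger_gap': 17.33}
scene rest_pad [([553.0, -179.0, 160.0], 0.66)]
scene pawl_tail [([601.0, 32.0, 109.0], 0.83)]
scene pawl_nose [([578.0, -85.0, 108.0], 0.97)]
side rest_pad [([561.0, -182.0, 154.0], 0.66)]
side pawl_tail [([603.0, 25.0, 111.0], 0.68)]
side pawl_nose [([576.0, -85.0, 109.0], 0.82)]
```

View pics/a.png

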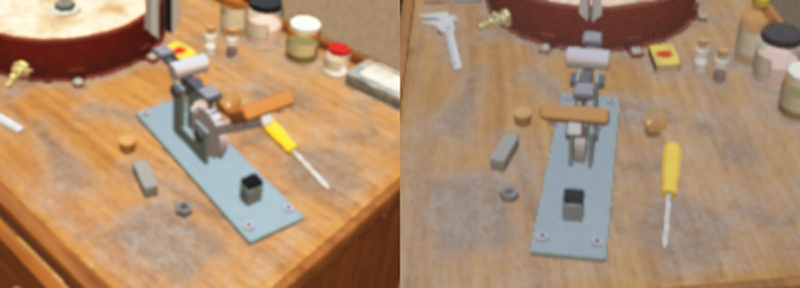

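The closed fingers stand above the tail (side crop, about (592,20)), and the arm and pawl haven't changed. Pressing the tail next.

{"api": "send_rows", "payload": {"plan": [{"travel": [2,1,8],"delta_rot": [0,0,0],"fingers": 1},{"travel": [0,0,10],"delta_rot": [0,0,0],"fingers": 1},{"travel": [0,0,6],"delta_rot": [0,0,0],"fingers": 1},{"travel": [0,0,4],"delta_rot": [0,0,0],"fingers": 1},{"travel": [0,0,4],"delta_rot": [0,0,0],"fingers": 1},{"travel": [0,0,4],"delta_rot": [0,0,0],"fingers": 1},{"travel": [1,0,4],"delta_rot": [0,0,0],"fingers": 1},{"travel": [1,0,4],"delta_rot": [0,0,0],"fingers": 1},{"travel": [1,0,4],"delta_rot": [0,0,0],"fingers": 1},{"travel": [1,0,4],"delta_rot": [0,0,0],"fingers": 1},{"travel": [0,0,3],"delta_rot": [0,0,0],"fingers": 1},{"travel": [0,0,2],"delta_rot": [0,0,0],"fingers": 1},{"travel": [0,0,0],"delta_rot": [0,0,0],"fingers": 1}]}}

```text
clock: 4.12
eef_pos: [602.4, 32.7, 101.3]
eef_rot: [3.141, -0.0, 1.379]
wrist_force: [-2.1, 0.3, 7.6]
finger_gap: 0.3
```

```bash
python3 look.py b.png
```

```text
{'clock': 4.12, 'eef_pos': [602.41, 32.69, 101.26], 'eef_rot': [3.14, -0.0, 1.38], 'wrist_force': [-2.14, 0.29, 7.59], 'finger_gap': 0.34}
scene rest_pad [([553.0, -180.0, 156.0], 0.87)]
scene pawl_tail [([603.0, 35.0, 76.0], 0.87)]
scene pawl_nose [([603.0, 33.0, 73.0], 0.53)]
side rest_pad [([555.0, -184.0, 157.0], 0.69)]
side pawl_tail []
side pawl_nose [([580.0, -70.0, 134.0], 0.72)]
```

Contact force is 7.6 N with the tip at 82 mm, and the nose is seen at about 134 mm, so the pawl is tipped over. I'll retreat and go above the hand rest.

{"api": "send_rows", "payload": {"plan": [{"travel": [0,0,-15],"delta_rot": [0,0,0],"fingers": 1},{"travel": [0,0,-35],"delta_rot": [0,0,0],"fingers": 1},{"travel": [0,0,-40],"delta_rot": [0,0,0],"fingers": 1},{"travel": [0,0,-23],"delta_rot": [0,0,0],"fingers": 1},{"travel": [-30,0,0],"delta_rot": [0,0,0],"fingers": 1},{"travel": [-40,0,0],"delta_rot": [0,0,0],"fingers": 1},{"travel": [-45,-1,0],"delta_rot": [0,0,0],"fingers": 1},{"travel": [-45,-1,0],"delta_rot": [0,0,0],"fingers": 1},{"travel": [-30,0,0],"delta_rot": [0,0,0],"fingers": 1},{"travel": [-18,0,0],"delta_rot": [0,0,0],"fingers": 1},{"travel": [0,0,0],"delta_rot": [0,0,0],"fingers": 1},{"travel": [0,0,0],"delta_rot": [0,0,0],"fingers": 1}]}}

```text
clock: 6.02
eef_pos: [560.7, -170.1, 213.6]
eef_rot: [3.142, -0.0, 1.38]
wrist_force: [-0.4, 1.0, 0.2]
finger_gap: 0.7
```

```bash
python3 look.py c.png
```

```text
{'clock': 6.02, 'eef_pos': [560.73, -170.15, 213.58], 'eef_rot': [3.14, -0.0, 1.38], 'wrist_force': [-0.37, 0.95, 0.24], 'finger_gap': 0.69}
scene rest_pad [([553.0, -179.0, 158.0], 0.94)]
scene pawl_tail [([601.0, 32.0, 76.0], 0.69)]
scene pawl_nose [([580.0, -65.0, 130.0], 0.77)]
side rest_pad [([557.0, -180.0, 155.0], 0.58)]
side pawl_tail []
side pawl_nose [([580.0, -67.0, 132.0], 0.72)]
```

View pics/c.png

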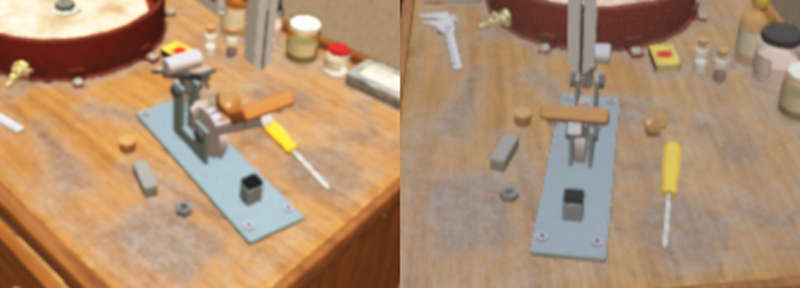

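The pawl stays free with its nose high, and the fingers are over the rest. Pushing the arm down along its arc.

{"api": "send_rows", "payload": {"plan": [{"travel": [0,0,15],"delta_rot": [0,0,0],"fingers": 1},{"travel": [0,0,15],"delta_rot": [0,0,0],"fingers": 1},{"travel": [0,0,5],"delta_rot": [0,0,0],"fingers": 1},{"travel": [-4,0,4],"delta_rot": [0,0,0],"fingers": 1},{"travel": [-4,0,4],"delta_rot": [0,0,0],"fingers": 1},{"travel": [-4,0,4],"delta_rot": [0,0,0],"fingers": 1},{"travel": [-4,0,4],"delta_rot": [0,0,0],"fingers": 1},{"travel": [-7,0,9],"delta_rot": [0,0,0],"fingers": 1},{"travel": [-6,0,9],"delta_rot": [0,0,0],"fingers": 1},{"travel": [-5.5,0,10],"delta_rot": [0,0,0],"fingers": 1},{"travel": [-5,0,10],"delta_rot": [0,0,0],"fingers": 1},{"travel": [-4,0,11],"delta_rot": [0,0,0],"fingers": 1},{"travel": [-3,0,11],"delta_rot": [0,0,0],"fingers": 1},{"travel": [-1,0,5],"delta_rot": [0,0,0],"fingers": 1},{"travel": [-1,0,5],"delta_rot": [0,0,0],"fingers": 1},{"travel": [0,0,3],"delta_rot": [0,0,0],"fingers": 1},{"travel": [0,0,0],"delta_rot": [0,0,0],"fingers": 1},{"travel": [0,0,0],"delta_rot": [0,0,0],"fingers": 1}]}}

```text
clock: 8.68
eef_pos: [551.3, -218.8, 90.2]
eef_rot: [3.141, 0.0, 1.379]
wrist_force: [-3.7, -0.2, 7.9]
finger_gap: 0.4
```

```bash
python3 look.py d.png
```

```text
{'clock': 8.68, 'eef_pos': [551.3, -218.78, 90.24], 'eef_rot': [3.14, 0.0, 1.38], 'wrist_force': [-3.68, -0.22, 7.9], 'finger_gap': 0.42}
scene rest_pad [([545.0, -225.0, 72.0], 0.61)]
scene pawl_tail [([602.0, 35.0, 78.0], 0.8)]
scene pawl_nose [([582.0, -65.0, 129.0], 0.91)]
side rest_pad [([547.0, -227.0, 67.0], 0.63)]
side pawl_tail [([485.0, -70.0, -1.0], 0.26)]
side pawl_nose [([584.0, -69.0, 131.0], 0.41)]
```

View pics/d.png

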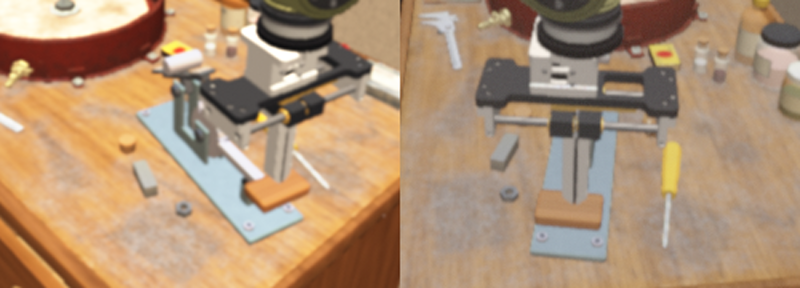

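The rest looks level, with the tip at 71 mm. I'll press 4 mm further to confirm it's on the stop.

{"api": "send_rows", "payload": {"plan": [{"travel": [0,0,2],"delta_rot": [0,0,0],"fingers": 1},{"travel": [0,0,2],"delta_rot": [0,0,0],"fingers": 1},{"travel": [0,0,0],"delta_rot": [0,0,0],"fingers": 1},{"travel": [0,0,0],"delta_rot": [0,0,0],"fingers": 1}]}}

```text
clock: 9.57
eef_pos: [551.5, -218.9, 89.7]
eef_rot: [3.14, 0.001, 1.379]
wrist_force: [-20.8, 6.7, 43.8]
finger_gap: 0.4
```

That's 43.8 N at 70.7 mm, so it's firmly on the stop. Next I'll retreat and move above the raised nose.

{"api": "send_rows", "payload": {"plan": [{"travel": [0,0,-8],"delta_rot": [0,0,0],"fingers": 1},{"travel": [0,0,-20],"delta_rot": [0,0,0],"fingers": 1},{"travel": [0,0,-40],"delta_rot": [0,0,0],"fingers": 1},{"travel": [0,0,-35],"delta_rot": [0,0,0],"fingers": 1},{"travel": [25,0,0],"delta_rot": [0,0,0],"fingers": 1},{"travel": [40,0,0],"delta_rot": [0,0,0],"fingers": 1},{"travel": [40,0,0],"delta_rot": [0,0,0],"fingers": 1},{"travel": [35,0,0],"delta_rot": [0,0,0],"fingers": 1},{"travel": [17,0,0],"delta_rot": [0,0,0],"fingers": 1},{"travel": [0,0,0],"delta_rot": [0,0,0],"fingers": 1},{"travel": [0,0,0],"delta_rot": [0,0,0],"fingers": 1}]}}

```text
clock: 10.95
eef_pos: [581.1, -65.6, 188.4]
eef_rot: [-3.142, 0.0, 1.378]
wrist_force: [0.0, -0.6, -0.1]
finger_gap: 0.3
```

```bash
python3 look.py e.png
```

```text
{'clock': 10.95, 'eef_pos': [581.07, -65.63, 188.38], 'eef_rot': [-3.14, 0.0, 1.38], 'wrist_force': [0.0, -0.65, -0.12], 'finger_gap': 0.29}
scene rest_pad [([544.0, -223.0, 72.0], 0.7)]
scene pawl_tail [([602.0, 34.0, 77.0], 0.58)]
scene pawl_nose [([580.0, -68.0, 131.0], 0.64)]
side rest_pad [([547.0, -227.0, 72.0], 0.82)]
side pawl_tail []
side pawl_nose [([580.0, -69.0, 130.0], 0.92)]
```

View pics/e.png

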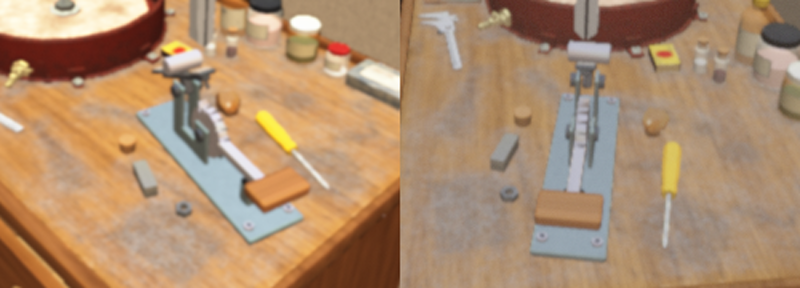

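The arm lies level, the teeth show, and the fingers hover over the nose. Pressing it along its arc.

{"api": "send_rows", "payload": {"plan": [{"travel": [-2,0,15],"delta_rot": [0,0,0],"fingers": 1},{"travel": [0,0,14],"delta_rot": [0,0,0],"fingers": 1},{"travel": [0,0,5],"delta_rot": [0,0,0],"fingers": 1},{"travel": [-3,0,3],"delta_rot": [0,0,0],"fingers": 1},{"travel": [-3,0,3],"delta_rot": [0,0,0],"fingers": 1},{"travel": [-3,0,3],"delta_rot": [0,0,0],"fingers": 1},{"travel": [-3,0,3],"delta_rot": [0,0,0],"fingers": 1},{"travel": [-3,0,4],"delta_rot": [0,0,0],"fingers": 1},{"travel": [-2,0,4],"delta_rot": [0,0,0],"fingers": 1},{"travel": [-1,0,4],"delta_rot": [0,0,0],"fingers": 1},{"travel": [0,0,3],"delta_rot": [0,0,0],"fingers": 1},{"travel": [0,0,0],"delta_rot": [0,0,0],"fingers": 1},{"travel": [0,0,0],"delta_rot": [0,0,0],"fingers": 1}]}}

```text
clock: 12.98
eef_pos: [577.4, -84.5, 129.1]
eef_rot: [3.141, 0.0, 1.379]
wrist_force: [-8.4, -0.4, 17.6]
finger_gap: 0.1
```

```bash
python3 look.py f.png
```

```text
{'clock': 12.98, 'eef_pos': [577.39, -84.46, 129.07], 'eef_rot': [3.14, 0.0, 1.38], 'wrist_force': [-8.37, -0.41, 17.56], 'finger_gap': 0.11}
scene rest_pad [([546.0, -227.0, 72.0], 0.62)]
scene pawl_tail [([602.0, 30.0, 108.0], 0.96)]
scene pawl_nose [([576.0, -85.0, 111.0], 0.67)]
side rest_pad []
side pawl_tail [([604.0, 23.0, 112.0], 0.74)]
side pawl_nose [([581.0, -86.0, 110.0], 0.68)]
```

The tip stands at 110.1 mm under 17.6 N, which is exactly the home height. I'll retreat and check.

{"api": "send_rows", "payload": {"plan": [{"travel": [0,0,-8],"delta_rot": [0,0,0],"fingers": 1},{"travel": [0,0,-20],"delta_rot": [0,0,0],"fingers": 1},{"travel": [0,0,-40],"delta_rot": [0,0,0],"fingers": 1},{"travel": [0,0,-40],"delta_rot": [0,0,0],"fingers": 1},{"travel": [0,0,0],"delta_rot": [0,0,0],"fingers": 1},{"travel": [0,0,0],"delta_rot": [0,0,0],"fingers": 1},{"travel": [0,0,0],"delta_rot": [0,0,0],"fingers": 1}]}}

```text
clock: 14.25
eef_pos: [577.0, -84.1, 234.2]
eef_rot: [-3.14, -0.0, 1.379]
wrist_force: [-1.1, 0.7, 0.2]
finger_gap: 0.4
```

```bash
python3 look.py g.png
```

```text
{'clock': 14.25, 'eef_pos': [577.01, -84.15, 234.19], 'eef_rot': [-3.14, -0.0, 1.38], 'wrist_force': [-1.08, 0.68, 0.21], 'finger_gap': 0.35}
scene rest_pad [([542.0, -225.0, 70.0], 0.6)]
scene pawl_tail [([599.0, 29.0, 108.0], 0.81)]
scene pawl_nose [([576.0, -84.0, 106.0], 0.69)]
side rest_pad [([549.0, -226.0, 68.0], 0.95)]
side pawl_tail [([602.0, 22.0, 115.0], 0.74)]
side pawl_nose [([579.0, -86.0, 109.0], 0.6)]
```

View pics/g.png

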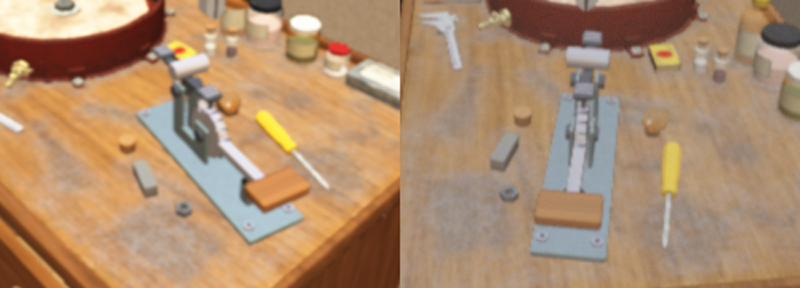

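The arm is level, the pawl is engaged with both pads at about 110 mm, the loose things haven't moved, and the robot is clear. Handing in.

```bash
python3 -c "
from cell import manip
print(manip.sign_off())"
```

```text
the job is handed in; nothing more can be done
None
```

The job is done and handed in at about 14 s of the 48 s allowed. I pressed the pawl's tail until it tipped over and stayed free, pushed the arm down its arc onto the rubber stop, then pressed the nose home in the teeth.

What the last checks showed:
- **Arm:** the hand rest was level, at 68–72 mm against 71 mm expected. While pressing on it I felt the stop at about 44 N.
- **Pawl:** under 17.6 N the nose pad stood at 110.1 mm, its home height. After I let go, the tail and nose pads read 106–115 mm (110 mm nominal), within the scatter of the trained networks.
- **Surroundings:** the last picture shows the loose things unmoved. The robot was clear of everything at hand-in.

No check failed or disagreed. The single-camera network readings differed by up to about 8 mm, so I used averages and confirmed each step by contact.

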